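# Fit the keyed selector lever to the coolant manifold

## Task

The coolant manifold on the lab bench has lost its selector lever. Pick up the lever whose bore has a keyway, turn it so that the keyway lines up with the rib on the manifold's spindle, lower it on until it sits fully home, and only then let go. Leave the other lever, with the plain square hole, where it lies.

Things in the scene. Friction and masses are not known exactly. Their poses are not given: they have to be found in the camera images.
- lever_hub (a point): Lever to fit (loose, aluminium, 0.28 kg, flat on bench): point on its bore axis, half-way up its hub. x along the arm, z up. Hub 36 mm high, 54 mm wide in y (flat sides to grasp), x -27 to 40 mm. Through bore 30x30 mm, with 18 mm wide keyway from it towards the arm, to x = 30 mm. Arm 22 mm wide ends in a black ball, 32 mm diameter, at x = 153 mm. Centre of mass 20 to 35 mm armwards.
- spindle_seat (a point): Foot of the fixed upright spindle, on its axis, on the seat: the top of a dark collar (70 mm diameter) on a grey manifold block, 140 (x) by 110 mm, 55 mm high. Seat 65 mm above the bench; the lever's underside rests on it when home. x points along the spindle's single rib, where the lever's arm must point; z up. Nothing turns. Capped ports stick out at +x and +y, below 45 mm height.
- spindle_tip (a point): Top of that steel spindle, 44 mm above the seat, same axes. Spindle 20 mm diameter for 30 mm above the seat, then tapering to 8 mm at this tip. Its one rib is 8 mm wide, reaches 24 mm from the axis towards +x and stands from the seat up to 26 mm above it, with a narrower crest to 29 mm.
- plain_lever_hub (a point): The other lever (loose, aluminium, to be left alone): point on its hole's axis, half-way up its hub of 54 x 54 mm, 36 mm high. Plain square hole 16 mm wide, no keyway. x runs along its shorter arm, which ends in a black ball, 32 mm diameter, at x = 113 mm; z up.
Mind the look-alikes: they are no part of the job. What is shaped like the part that bears spindle_seat but purple is not meant.

How it is judged:
By the outcome, as a careful person would: the job done as asked, in the order asked, and still so for the second after the job is handed in, with the robot touching nothing.
It also fails if it takes over 43 s, if anything falls off the work surface, if the arm or the gripper's body presses on something with over 40 N, if the wrist force passes 120 N, or if a joint passes its speed limit or range.

## Robot

A 6-joint arm with a two-finger parallel gripper is mounted at the origin on the work surface. World frame = base frame: x ahead of the robot, y to its left, z up, the work surface at z = 0. Lengths are in m, angles in rad, forces in N, time in s.
With the tool pointing down it reaches from about 0.3 to 0.85 m from the base axis. Payload 4.2 kg.
Tool frame: the origin (TCP) lies midway between the tips of the shut fingers; the grasp point (between the pads) lies arm.grip_point_offset behind it (arm.grip_point_offset is the distance from the TCP to the grasp point, in m); y points along the fingers, x is the direction in which the jaws open and shut, and the axes are right-handed (so a half turn about y gives the same grasp; the last joint's range is limited). The gripper opens to 91 mm and grips with 3 to 60 N. Pads are 32 mm wide; open, the fingers measure 118 mm over their backs; the gripper's body (76 mm by 178 mm) begins 60 mm behind the grasp point.
Start: joints at [1.294, 0.32, 1.565, -0, 1.257, -0.02], TCP at [0.146, 0.556, 0.214] pointing down, gripper open.
Joint ranges: [-3.11, 3.11], [-0.84, 2.01], [0.21, 2.61], [-1.34, 4.49], [0.05, 2.63], [-2.56, 2.56]. Speed limits (rad/s): [2.57, 2.57, 3.14, 3.14, 3.14, 3.14].

## Interface

Orientations are given as a rotation vector (axis times angle).
In Python, from bench import arm gives the robot as it stands. The module is installed in compiled form; this text tells all that it offers.
- The arm moves only by the tool jog_arm, never from a script. Its argument "targets" is a list of rows, each an object with "offset": the shift along the tool's x, y, z in units of 40 mm (1.0 is 40 mm), a list of three; "turn": the turn, a rotation vector about the tool's x, y, z in units of 6 degrees (1.0 is 6 degrees), a list of three. A call has 1 to 20 rows; each row shifts and turns the commanded pose from where the row before left it, along the tool's axes as they then stand; what a row does not reach is not made up. A row lasts 1/12 s, in which the tool goes at most 41.7 mm and 7.16 degrees, less where a joint would pass 70% of its speed; a pose out of reach is approached as far as the arm can. A call is refused whole if a number of a shift passes 1 or a number of a turn 1, either way. A call with a gripper value outside its range is refused whole. "claw" is the closure, from 0 (fully open) to 1 (shut), set as the call begins (left out, the last holds). The fingers move at their own pace and stop on an object; "newtons" is the grip in N (left out, the last holds). Time passes only in rows, so rows that do not move let the fingers close. It gives the time, the measured TCP pose, the force and the opening at its end, in the units of the state.
- arm.sense(): the state, without advancing time (a new reading comes with each control period).
- arm.grab_frame(name): name is "side" or "top"; returns a dict with "frame" (384x512x3 uint8, red, green, blue), "range_z" (384x512 float32, m along the optical axis (not along the pixel's ray), 0 where there is no reading), "fx", "fy", "cx", "cy" (pixels), "R" (3x3) and "t" (3): a world point X has camera coordinates R X + t. Camera axes: x right, y down, z forward; pixel columns grow to the right and rows downward; lengths in m; the calibration is good to about 2 mm. A picture is of the moment at which its call begins.
- arm.close_job(): hands the job in, once; it reports no verdict.
The state is a dict: "time_s": time; "q": joint angles; "qd": joint speeds; "effort": joint torques, N m; "tool_pos": TCP position; "tcp_rot": TCP orientation; "force": force on the tool from outside, world axes, zero at the start; "wrist_torque": the same for the moment, N m; "width": opening from 0.0 (shut) to 1.0 (fully open).
Only numpy, scipy, OpenCV 4.12 (cv2) and the standard library are available. Lean on these libraries where they do the work, as an engineer would, in place of code of your own. Each camera call takes 0.05 s, during which the arm holds its last target. There are 200 camera calls.

## Working session

There is one attempt and no reset: what is moved stays moved. The work goes in short steps, Python scripts to look and compute and a tool call to move; the robot and the scene stay as the last step left them, time stands still between calls to the robot, and variables do not carry over. Pictures are saved under pics/ and viewed, about 8 in all and at most 12, crops included, and the job is handed in when it is done.

Besides the shell and the picture viewer there is one more tool, called after "Emit:" as name(argument=value, ...) on one line, values as JSON. jog_arm: Moves the arm, as the interface text tells. Its arguments: {"type":"object","properties":{"targets":{"type":"array","items":{"type":"object","properties":{"offset":{"type":"array","items":{"type":"number"}},"turn":{"type":"array","items":{"type":"number"}}}}},"claw":{"type":"number"},"newtons":{"type":"number"}},"required":["targets"]}

```bash
mkdir -p pics
python3 - <<'E'
from bench import arm
import cv2,numpy as np
s=arm.sense();print({k:np.round(v,3).tolist() if not isinstance(v,float) else v for k,v in s.items()},arm.grip_point_offset)
for n in("top","side"):
    f=arm.grab_frame(n);np.savez(f"{n}0.npz",**f)
    cv2.imwrite(f"pics/{n}0.png",f["frame"][:,:,::-1])
    print(n,f["fx"],f["cx"],f["cy"],(-f["R"].T@f["t"]).round(3),f["R"].round(3).tolist())
E
```

```text
{'time_s': 0.0, 'q': [1.294, 0.32, 1.566, -0.0, 1.257, -0.02], 'qd': [0.001, 0.002, -0.001, -0.001, 0.001, 0.002], 'effort': [-0.002, -41.247, -23.197, 0.073, 0.046, -0.0], 'tool_pos': [0.146, 0.556, 0.213], 'tcp_rot': [-1.321, -1.017, 1.019], 'force': [0.421, 0.074, 1.334], 'wrist_torque': [-0.01, -0.006, 0.025], 'width': 0.9996482994022708} 0.0188
top 359.02436806776416 258.30049199101137 190.1694131980848 [0.451 0.035 1.026] [[-0.028, -1.0, -0.007], [-0.997, 0.028, -0.066], [0.066, 0.005, -0.998]]
side 360.9023957487849 255.47918369077007 192.52286958428533 [-0.009 -0.776  0.639] [[0.838, -0.545, -0.005], [-0.272, -0.411, -0.87], [0.472, 0.731, -0.493]]
```

View pics/top0.png

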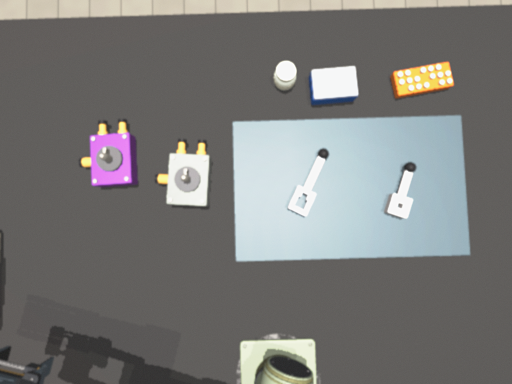

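View pics/side0.png

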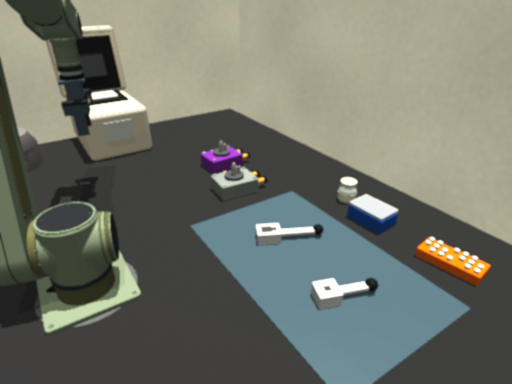

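The top view has two levers: (303,201), with a larger bore and longer arm, and (400,206), with a small square hole. It also has two manifolds: grey at (188,180) and purple, the decoy, at (110,159). The (303,201) lever and the grey manifold fit the description. I'll confirm with an enlarged crop and measure.

```bash
cat > h.py <<'E'
import numpy as np,cv2
def load(n): return dict(np.load(n+".npz"))
def ray(f,u,v,z):
    R,t=f["R"],f["t"];c=-R.T@t
    d=R.T@np.array([(u-f["cx"])/f["fx"],(v-f["cy"])/f["fy"],1.])
    return c+d*(z-c[2])/d[2]
def proj(f,X):
    p=f["R"]@np.asarray(X)+f["t"];return np.array([p[0]/p[2]*f["fx"]+f["cx"],p[1]/p[2]*f["fy"]+f["cy"]])
def cloud(f):
    v,u=np.mgrid[:384,:512];z=f["range_z"]
    P=np.stack([(u-f["cx"])/f["fx"]*z,(v-f["cy"])/f["fy"]*z,z],-1)-f["t"]
    return P@f["R"]
E
python3 - <<'E'
from h import *
f=load("top0");F=f["frame"];P=cloud(f)
a=F[140:220,280:345];b=F[140:220,155:220];g=F[140:220,370:435]
im=np.hstack([cv2.resize(x,None,fx=4,fy=4,interpolation=cv2.INTER_CUBIC) for x in(a,b,g)])
s=load("side0")["frame"];im2=np.hstack([cv2.resize(x,(390,240),interpolation=cv2.INTER_CUBIC) for x in(s[210:255,250:330],s[155:200,205:275])])
cv2.imwrite("pics/crop1.png",np.vstack([im,im2])[:,:,::-1])
hsv=cv2.cvtColor(F,cv2.COLOR_RGB2HSV);V,S=hsv[...,2],hsv[...,1]
m=np.zeros(V.shape,np.uint8);m[140:225,278:345]=((V>150)&(S<60))[140:225,278:345]
n,l,st,ce=cv2.connectedComponentsWithStats(m);i=1+st[1:,4].argmax();print(st[i],ce[i])
mm=(l==i);z=P[mm][:,2];print("lever z pct",np.percentile(z,[5,25,50,75,95]).round(4))
# ball
bm=np.zeros_like(m);bm[145:165,315:332]=(V<40)[145:165,315:332]
ys,xs=np.nonzero(bm);print("ball px",xs.mean(),ys.mean(),len(xs),"w",ray(f,xs.mean(),ys.mean(),.018).round(4),np.percentile(P[bm>0][:,2],[50,95]).round(3))
# grey block
G=np.zeros_like(m);G[145:215,160:215]=((V>110)&(S<50))[145:215,160:215]
c=max(cv2.findContours(G,cv2.RETR_EXTERNAL,cv2.CHAIN_APPROX_NONE)[0],key=cv2.contourArea)
r=cv2.minAreaRect(c);print("block",r);B=np.array([ray(f,*p,.055) for p in cv2.boxPoints(r)]);print(B.round(4),B.mean(0).round(4),[np.linalg.norm(B[k]-B[k-1]).round(4) for k in range(4)])
mp=(P[150:205,170:207]);print("top heights",np.percentile(mp[...,2],[50,90,98,100]).round(4))
hi=mp[...,2]>.080;print("spindle pts",mp[hi].round(4).tolist()[:30])
E
```

```text
[ 278  140   67   85 5601] [310.81699696 182.44081414]
lever z pct [-0.0016  0.0003  0.0017  0.0033  0.0348]<stdin>:13: RuntimeWarning: Mean of empty slice.
  ret = ret.dtype.type(ret / rcount)
Traceback (most recent call last):
IndexError: index -1 is out of bounds for axis 0 with size 0
```

View pics/crop1.png

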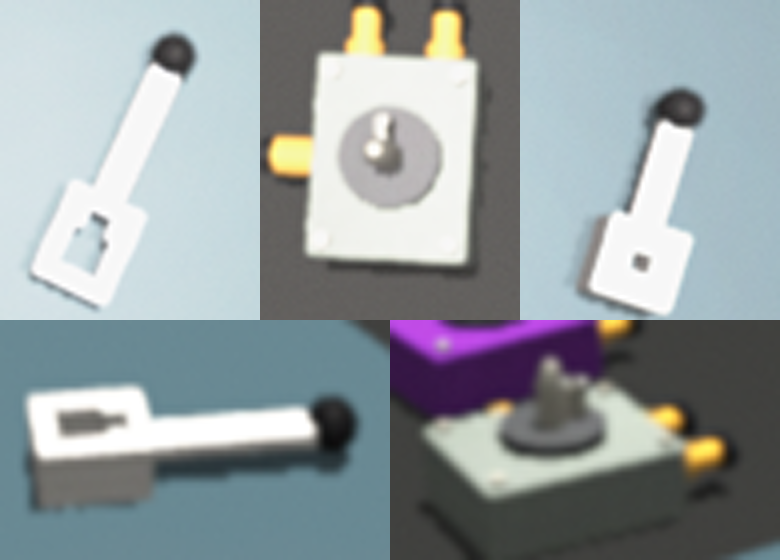

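Crop confirms it: the left lever (hub ~(301,201)) has a keyed bore with the keyway toward its arm, and the right one has a small plain square hole. The grey manifold's rib points up-image (world ≈ +x), with its two ports on that side. My colour thresholds failed, so I'll segment using height and brightness.

```bash
cat > m.py <<'E'
from h import *
f=load("top0");F=f["frame"];P=cloud(f);g=cv2.cvtColor(F,cv2.COLOR_RGB2GRAY)
print("mat",F[170,290],"arm",F[180,313],"ball",F[153,323],"table",F[220,188],"block",F[195,175],"collar",F[188,195])
m=np.zeros_like(g);m[140:222,278:345]=g[140:222,278:345]
thr=(int(F[170,290].mean())+int(F[180,313].mean()))//2
c=max(cv2.findContours((m>thr).astype(np.uint8),cv2.RETR_EXTERNAL,cv2.CHAIN_APPROX_NONE)[0],key=cv2.contourArea)
bm=np.zeros_like(m);bm[143:165,313:335]=(g<90)[143:165,313:335]
n,l,st,ce=cv2.connectedComponentsWithStats(bm);i=1+st[1:,4].argmax();bu,bv=ce[i]
ball=ray(f,bu,bv,.018);print("ball",bu,bv,st[i],ball.round(4))
W=np.array([ray(f,*p[0],.036) for p in c])[:,:2]
# hub: contour points far from ball
d=np.linalg.norm(W-ball[:2],axis=1);print("far",d.max())
H=W[d>.120].astype(np.float32)
r=cv2.minAreaRect((H*1000));print("hub rect mm",r,"(expect 54x67)")
bore=np.zeros_like(m);
h=(g<thr).astype(np.uint8);cn,hi=cv2.findContours((m>thr).astype(np.uint8),cv2.RETR_CCOMP,cv2.CHAIN_APPROX_NONE)
for k,cc in enumerate(cn):
    if hi[0][k][3]>=0:print("hole",cv2.contourArea(cc),[ray(f,*p,.036)[:2].round(4).tolist() for p in [cc[:,0].mean(0)]])
thb=(int(F[195,175].mean())+int(F[220,188].mean()))//2
G=np.zeros_like(m);G[145:215,162:215]=(g>thb)[145:215,162:215]
hs=cv2.cvtColor(F,cv2.COLOR_RGB2HSV);G[hs[...,1]>90]=0
G=cv2.morphologyEx(G,cv2.MORPH_OPEN,np.ones((9,9),np.uint8))
c=max(cv2.findContours(G,cv2.RETR_EXTERNAL,cv2.CHAIN_APPROX_NONE)[0],key=cv2.contourArea)
B=np.array([ray(f,*p[0],.055)[:2]*1000 for p in c],np.float32);print("block rect mm",cv2.minAreaRect(B))
# collar
t2=(int(F[195,175].mean())+int(F[188,195].mean()))//2
C=np.zeros_like(m);C[160:200,170:206]=(g<t2)[160:200,170:206]
c=max(cv2.findContours(C,cv2.RETR_EXTERNAL,cv2.CHAIN_APPROX_NONE)[0],key=cv2.contourArea)
e=cv2.fitEllipse(cv2.convexHull(c));print("collar",e,ray(f,*e[0],.065).round(4),"dia",2*35/1000*359/.96)
q=P[165:200,172:204];k=q[...,2]>.08;print("hi pts",k.sum(),q[k].mean(0).round(4),q[...,2].max());
k=q[...,2]>.1;print("tip pts",q[k].round(4).tolist())
E
python3 m.py
```

```text
mat [213 226 229] arm [247 247 247] ball [92 89 87] table [99 98 95] block [239 241 235] collar [161 159 157]
ball 322.968253968254 153.03174603174602 [318 149  10   9  63] [ 0.618  -0.1458  0.018 ]
far 0.18421097355677513
hub rect mm ((482.9077453613281, -78.04228210449219), (58.960262298583984, 64.3562240600586), 61.796966552734375) (expect 54x67)
hole 135.5 [[0.4852, -0.0789]]
block rect mm ((551.9285278320312, 232.40652465820312), (110.75735473632812, 140.44259643554688), 85.49893951416016)
collar ((187.1510772705078, 179.2111358642578), (24.257308959960938, 25.28157615661621), 115.53165435791016) [0.5496 0.2304 0.065 ] dia 26.177083333333336
hi pts 78 [0.5509 0.2216 0.133 ] 1.0260539828125212
tip pts [[0.4507, 0.0353, 1.0261], [0.5569, 0.2309, 0.1024], [0.557, 0.2284, 0.1017], [0.5571, 0.2261, 0.1001], [0.5538, 0.2347, 0.1087], [0.5536, 0.2318, 0.11], [0.5537, 0.2297, 0.1078], [0.5539, 0.2276, 0.1056], [0.5541, 0.2256, 0.1031], [0.5512, 0.2346, 0.1091], [0.5511, 0.2321, 0.1091], [0.551, 0.2295, 0.1093], [0.5513, 0.2277, 0.1055], [0.5512, 0.225, 0.1061], [0.4507, 0.0353, 1.0261], [0.5486, 0.2347, 0.1089], [0.5487, 0.2325, 0.1071], [0.5483, 0.2294, 0.1099], [0.5484, 0.227, 0.1089], [0.549, 0.2257, 0.1025], [0.5492, 0.2236, 0.1001], [0.5465, 0.2357, 0.1044], [0.546, 0.2323, 0.1082], [0.5461, 0.2301, 0.1065], [0.5461, 0.2277, 0.1058], [0.5466, 0.2261, 0.1008], [0.5438, 0.2332, 0.1044], [0.5439, 0.231, 0.1026], [0.4507, 0.0353, 1.0261]]
```

```bash
cat >> h.py <<'E'
from scipy.spatial.transform import Rotation as Ro
def yawR(deg,flip=1):
    # tool y down, tool x along flip*lever y for lever yaw deg
    a=np.radians(deg);x=flip*np.array([-np.sin(a),np.cos(a),0]);y=np.array([0,0,-1.]);return np.stack([x,y,np.cross(x,y)],1)
def delta(pos,rot,tp,R1):
    R0=Ro.from_rotvec(rot).as_matrix()
    turn=Ro.from_matrix(R0.T@R1).as_rotvec(degrees=True)/6
    return turn, R1.T@(np.asarray(tp)-pos)/.04, R0.T@(np.asarray(tp)-pos)/.04
E
python3 - <<'E'
from h import *
from bench import arm
s=arm.sense();R0=Ro.from_rotvec(s["tcp_rot"]).as_matrix();print(R0.round(3))
yaw=-27.2;a=np.radians(yaw);hub=np.array([.481,-.076]);g=hub+.021*np.array([np.cos(a),np.sin(a)]);print(g)
for fl in(1,-1):
    t,o,_=delta(s["tool_pos"],s["tcp_rot"],[*g,.12],yawR(yaw,fl));print(fl,"turn",t.round(3),"off after turn",o.round(3))
# block edge directions
f=load("top0")
P=lambda u,v:ray(f,155-0+u,140+v,.055)
for (a,b) in [((305-260,255),(319-260,55)),((468-260,262),(477-260,62))]:
    A=ray(f,155+a[0]/4,140+a[1]/4,.055);B=ray(f,155+b[0]/4,140+b[1]/4,.055);d=B-A;print("edge yaw",np.degrees(np.arctan2(d[1],d[0])))
E
```

```text
[[ 0.254 -0.    -0.967]
 [ 0.967 -0.001  0.254]
 [-0.002 -1.     0.   ]]
[ 0.49967774 -0.08559906]
1 turn [ 1.000e-03  2.081e+00 -1.500e-02] off after turn [-10.218   2.331 -15.195]
-1 turn [-2.2000e-02 -2.7919e+01 -2.0000e-03] off after turn [10.218  2.331 15.195]
edge yaw -4.620533352813786
edge yaw -3.618647201284872
```

Emit:
jog_arm(targets=[{"offset":[0,0,0],"turn":[0,1,0]},{"offset":[0,0,0],"turn":[0,1,0]},{"offset":[-0.3,0,-0.44],"turn":[0,0,0]},{"offset":[-0.57,0,-0.84],"turn":[0,0,0]},{"offset":[-0.57,0,-0.84],"turn":[0,0,0]},{"offset":[-0.57,0,-0.84],"turn":[0,0,0]},{"offset":[-0.57,0,-0.84],"turn":[0,0,0]},{"offset":[-0.57,0,-0.84],"turn":[0,0,0]},{"offset":[-0.57,0,-0.84],"turn":[0,0,0]},{"offset":[-0.57,0,-0.84],"turn":[0,0,0]},{"offset":[-0.57,0,-0.84],"turn":[0,0,0]},{"offset":[-0.57,0,-0.84],"turn":[0,0,0]},{"offset":[-0.57,0,-0.84],"turn":[0,0,0]},{"offset":[-0.57,0,-0.84],"turn":[0,0,0]},{"offset":[-0.57,0,-0.84],"turn":[0,0,0]},{"offset":[-0.57,0,-0.84],"turn":[0,0,0]},{"offset":[-0.57,0,-0.84],"turn":[0,0,0]},{"offset":[-0.57,0,-0.84],"turn":[0,0,0]},{"offset":[-0.57,0,-0.84],"turn":[0,0,0]},{"offset":[-0.57,0,-0.84],"turn":[0,0,0]}], claw=0)

```text
time_s: 1.77
tool_pos: [0.4927, -0.0675, 0.2137]
tcp_rot: [-1.394, -0.859, 0.859]
force: [0.2, 0.9, -0.3]
width: 1.003
```

Run:
```python
from h import *
from bench import arm
f=arm.grab_frame("side");s=arm.sense()
for z in(.10,.006):
    t,o,_=delta(s["tool_pos"],s["tcp_rot"],[.4997,-.0856,z],yawR(-27.2));print(s["tool_pos"],"turn",t.round(3),"off",o.round(3))
# second-view check: bore hole in initial side picture
g0=load("side0");F=g0["frame"];print(proj(g0,[.481,-.076,.036]),proj(g0,[.617,-.146,.018]))
g=cv2.cvtColor(F,cv2.COLOR_RGB2GRAY)[210:255,250:335]
ys,xs=np.nonzero(g[10:,55:]<g.min()+25);print("ball px",250+55+xs.mean(),220+ys.mean(),"->",ray(g0,305+xs.mean(),220+ys.mean(),.016))
# bore corners read off crop1 (scale 390/80,240/45): near-left/top-left/... of hole
for u,v in[(57,410),(62,435),(100,432),(98,407),(127,420)]: print(ray(g0,250+u*80/390,210+(v-320)*45/240,.036).round(4))
```

```text
[ 0.49690121 -0.07362447  0.2135057 ] turn [ 0.059  0.049 -0.033] off [-0.234  2.838 -0.199]
[ 0.49690121 -0.07362447  0.2135057 ] turn [ 0.059  0.049 -0.033] off [-0.234  5.188 -0.199]
[266.54256757 228.38630822] [318.06443023 230.14900056]
ball px 318.0975609756098 230.4878048780488 -> [ 0.6179494  -0.14531484  0.016     ]
[ 0.4736 -0.062   0.036 ]
[ 0.4631 -0.0829  0.036 ]
[ 0.4831 -0.0928  0.036 ]
[ 0.4955 -0.0731  0.036 ]
[ 0.5028 -0.0926  0.036 ]
```

Emit:
jog_arm(targets=[{"offset":[-0.24,0.5,-0.19],"turn":[0.06,0.05,-0.03]},{"offset":[0,0.8,0]},{"offset":[0,0.8,0]},{"offset":[0,0.8,0]},{"offset":[0,0.8,0]},{"offset":[0,0.5,0]},{"offset":[0,0.3,0]},{"offset":[0,0.25,0]},{"offset":[0,0.2,0]},{"offset":[0,0.15,0]},{"offset":[0,0,0]},{"offset":[0,0,0]},{"offset":[0,0,0]}])

```text
$.targets[1]: bad value
```

Run:
```python
from h import *
from bench import arm
f=arm.grab_frame("side");s=arm.sense();print(s["tool_pos"],s["force"],s["width"])
t,o,_=delta(s["tool_pos"],s["tcp_rot"],[.499,-.086,.006],yawR(-27.2));print(t.round(3),o.round(3))
cv2.imwrite("pics/side1.png",cv2.resize(f["frame"][170:270,210:345],None,fx=5,fy=5,interpolation=cv2.INTER_CUBIC)[:,:,::-1])
```

```text
[ 0.49469662 -0.07005144  0.21327236] [-0.74107235  0.89846533  0.52213943] 1.004979167063527
[ 0.016  0.029 -0.012] [-0.305  5.182 -0.278]
```

View pics/side1.png

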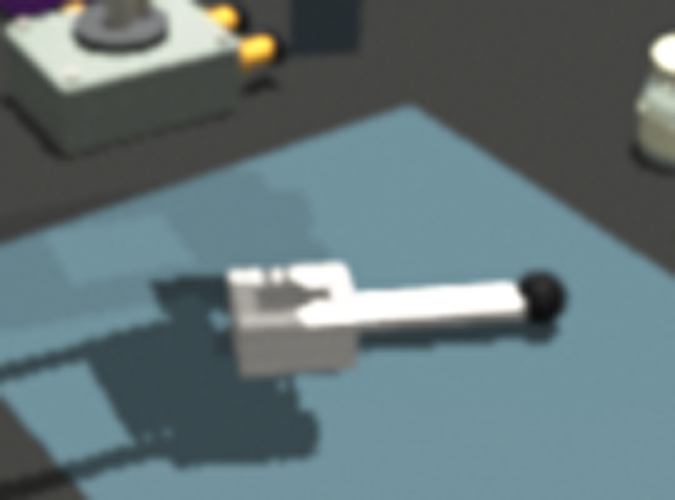

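The call was refused because each row needs both fields, so the arm did not move. The picture shows the lever undisturbed, with its hub at crop (290,310) and the gripper's shadow beside it. I'll resend with both fields.

Emit:
jog_arm(targets=[{"offset":[-0.3,0.5,-0.28],"turn":[0,0,0]},{"offset":[0,0.8,0],"turn":[0,0,0]},{"offset":[0,0.8,0],"turn":[0,0,0]},{"offset":[0,0.8,0],"turn":[0,0,0]},{"offset":[0,0.6,0],"turn":[0,0,0]},{"offset":[0,0.3,0],"turn":[0,0,0]},{"offset":[0,0,0],"turn":[0,0,0]},{"offset":[0,0,0],"turn":[0,0,0]},{"offset":[0,0,0],"turn":[0,0,0]}])

```text
time_s: 2.62
tool_pos: [0.4976, -0.081, 0.0629]
tcp_rot: [-1.395, -0.861, 0.859]
force: [-0.1, 0.3, -0.1]
width: 0.998
```

```bash
cat > d.py <<'E'
import sys
from h import *
from bench import arm
x,y,z,w=map(float,sys.argv[1:5])
s=arm.sense();print(s["time_s"],s["tool_pos"].round(4) if hasattr(s["tool_pos"],"round") else s["tool_pos"],np.round(s["force"],1),np.round(s["wrist_torque"],2),s["width"],"q6",s["q"][5])
t,o,_=delta(s["tool_pos"],s["tcp_rot"],[x,y,z],yawR(w));print("turn",t.round(3),"off after",o.round(3))
if len(sys.argv)>5:
    f=arm.grab_frame("side");np.savez(sys.argv[5]+".npz",**f)
    a,b,c,d=map(int,sys.argv[6:10]);cv2.imwrite(f"pics/{sys.argv[5]}.png",cv2.resize(f["frame"][a:b,c:d],None,fx=5,fy=5,interpolation=cv2.INTER_CUBIC)[:,:,::-1])
E
python3 d.py .499 -.086 .006 -27.2
```

```text
2.6167 [ 0.4976 -0.081   0.0629] [-0.1  0.3 -0.1] [-0.03 -0.    0.01] 0.9981928233161342 q6 -1.2893203462728102
turn [0.015 0.085 0.006] off after [-0.096  1.421 -0.088]
```

Emit:
jog_arm(targets=[{"offset":[-0.1,0.2,-0.09],"turn":[0,0.08,0]},{"offset":[0,0.4,0],"turn":[0,0,0]},{"offset":[0,0.4,0],"turn":[0,0,0]},{"offset":[0,0.25,0],"turn":[0,0,0]},{"offset":[0,0.15,0],"turn":[0,0,0]},{"offset":[0,0,0],"turn":[0,0,0]},{"offset":[0,0,0],"turn":[0,0,0]}])

```text
time_s: 3.2
tool_pos: [0.4987, -0.0865, 0.0061]
tcp_rot: [-1.397, -0.853, 0.853]
force: [-0.2, 0.2, -0.5]
width: 1.001
```

```bash
python3 d.py .499 -.086 .006 -27.2 side2 170 270 210 345
```

```text
3.2 [ 0.4987 -0.0865  0.0061] [-0.2  0.2 -0.5] [ 0.01 -0.01 -0.  ] 1.0010364972094887 q6 -1.2907485033857078
turn [0.004 0.    0.002] off after [ 0.015  0.004 -0.   ]
```

View pics/side2.png

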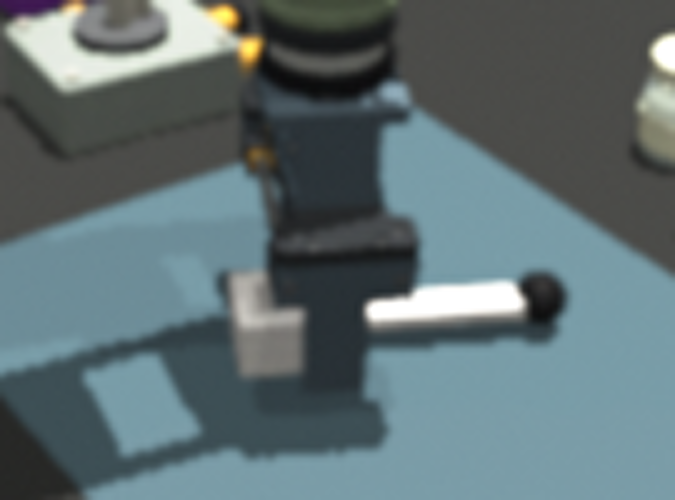

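The jaws straddle the hub: near finger at crop (335,330), lever undisturbed. Closing now, then lifting.

Emit:
jog_arm(targets=[{"offset":[0,0,0],"turn":[0,0,0]},{"offset":[0,0,0],"turn":[0,0,0]},{"offset":[0,0,0],"turn":[0,0,0]},{"offset":[0,0,0],"turn":[0,0,0]},{"offset":[0,0,0],"turn":[0,0,0]},{"offset":[0,0,0],"turn":[0,0,0]},{"offset":[0,0,0],"turn":[0,0,0]},{"offset":[0,0,0],"turn":[0,0,0]},{"offset":[0,-0.2,0],"turn":[0,0,0]},{"offset":[0,-0.6,0],"turn":[0,0,0]},{"offset":[0,-0.9,0],"turn":[0,0,0]},{"offset":[0,-0.9,0],"turn":[0,0,0]},{"offset":[0,-0.9,0],"turn":[0,0,0]},{"offset":[0,-0.6,0],"turn":[0,0,0]},{"offset":[0,-0.3,0],"turn":[0,0,0]},{"offset":[0,0,0],"turn":[0,0,0]},{"offset":[0,0,0],"turn":[0,0,0]}], claw=1, newtons=45)

```text
time_s: 4.67
tool_pos: [0.4978, -0.0864, 0.1819]
tcp_rot: [-1.397, -0.853, 0.853]
force: [-0.1, -0.7, -4.0]
width: 0.59
```

```bash
python3 d.py .5715 .2283 .18 -4.5 side3 110 250 200 345
```

```text
4.6667 [ 0.4978 -0.0864  0.1819] [-0.1 -0.7 -4. ] [-0.02  0.04 -0.01] 0.5897928006685241 q6 -1.2907206604639627
turn [-2.000e-03 -3.782e+00 -0.000e+00] off after [ 7.987  0.047 -1.218]
```

View pics/side3.png

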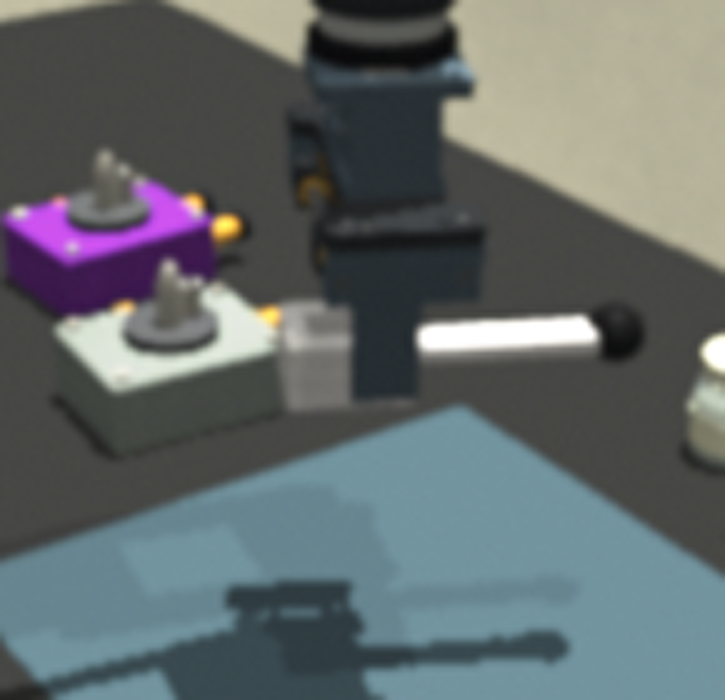

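The lever is held level in the jaws (opening 0.59 × 91 = 54 mm, matching the hub width), and its ball is at crop (617,333). Now turning and carrying it above the grey manifold.

Emit:
jog_arm(targets=[{"offset":[0,0,0],"turn":[0,-0.7,0]},{"offset":[0,0,0],"turn":[0,-0.8,0]},{"offset":[0,0,0],"turn":[0,-0.8,0]},{"offset":[0,0,0],"turn":[0,-0.8,0]},{"offset":[0,0,0],"turn":[0,-0.68,0]},{"offset":[0.3,0,-0.05],"turn":[0,0,0]},{"offset":[0.7,0,-0.11],"turn":[0,0,0]},{"offset":[0.9,0,-0.14],"turn":[0,0,0]},{"offset":[0.9,0,-0.14],"turn":[0,0,0]},{"offset":[0.9,0,-0.14],"turn":[0,0,0]},{"offset":[0.9,0,-0.14],"turn":[0,0,0]},{"offset":[0.9,0,-0.14],"turn":[0,0,0]},{"offset":[0.9,0,-0.14],"turn":[0,0,0]},{"offset":[0.8,0,-0.12],"turn":[0,0,0]},{"offset":[0.5,0,-0.07],"turn":[0,0,0]},{"offset":[0.28,0,-0.02],"turn":[0,0,0]},{"offset":[0,0,0],"turn":[0,0,0]},{"offset":[0,0,0],"turn":[0,0,0]},{"offset":[0,0,0],"turn":[0,0,0]}])

```text
time_s: 6.3
tool_pos: [0.5711, 0.2266, 0.1813]
tcp_rot: [-1.246, -1.148, 1.152]
force: [0.1, -0.6, -3.8]
width: 0.593
```

```bash
python3 d.py .5715 .2283 .18 -4.5 side4 90 215 180 320
python3 - <<'E'
from h import *
from bench import arm
f=arm.grab_frame("top");np.savez("top4.npz",**f)
s=load("side4");im=np.hstack([cv2.resize(f["frame"][80:220,150:240],(360,560),interpolation=cv2.INTER_CUBIC),cv2.resize(s["frame"][80:220,190:300],(440,560),interpolation=cv2.INTER_CUBIC)])
cv2.imwrite("pics/both4.png",im[:,:,::-1])
hub=np.array([.5715,.2283])-.021*np.array([np.cos(.0785),-np.sin(.0785)])
print("expected ball:",[proj(k,[hub[0]+.153*.997,hub[1]-.153*.078,.174+.018]).round(1) for k in(f,s)])
E
```

```text
6.3 [0.5711 0.2266 0.1813] [ 0.1 -0.6 -3.8] [-0.01  0.03 -0.03] 0.5929080767177367 q6 -1.1312247811618483
turn [-0.015 -0.013 -0.014] off after [ 0.043  0.033 -0.007]
expected ball: [array([180.5, 109.3]), array([271.5, 132.4])]
```

View pics/both4.png

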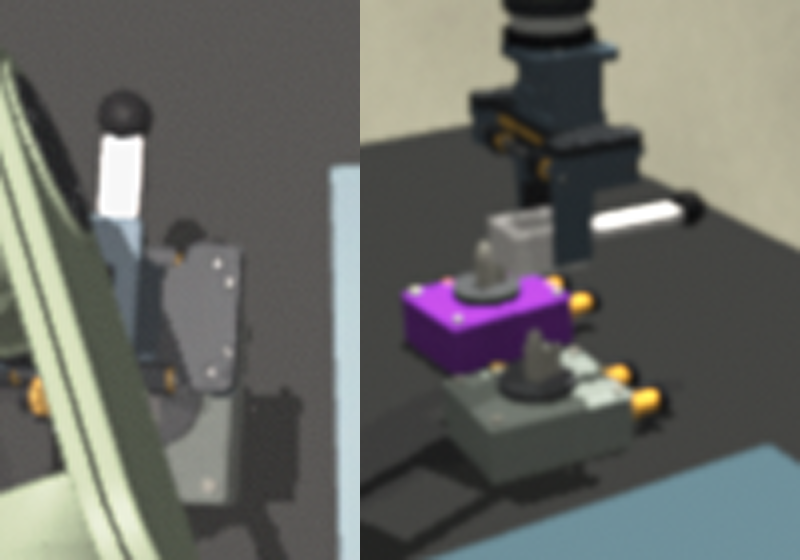

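Lever is over the grey manifold with its arm in line. The ball is at top ≈(181,108) and side ≈(272.5,132), within about 1.5 px of prediction. One precise check of the ball in both views:

Run:
```python
from h import *
from bench import arm
s=arm.sense();p=s["tool_pos"];R=Ro.from_rotvec(s["tcp_rot"]).as_matrix();ax=-R[:,2] if R[0,2]<0 else R[:,2]
for n,(a,b,c,d) in(("top4",(100,116,172,190)),("side4",(125,140,265,280))):
    f=load(n);g=cv2.cvtColor(f["frame"],cv2.COLOR_RGB2GRAY)[a:b,c:d]
    t=60 if n=="side4" else 75
    nn,l,st,ce=cv2.connectedComponentsWithStats((g<t).astype(np.uint8));i=1+st[1:,4].argmax();u,v=ce[i]+[c,a]
    zb=p[2]-.006+.018;e=p+ax*.132;e[2]=zb
    X=ray(f,u,v,zb);print(n,st[i],(u,v),"ball",X.round(4),"expected",e.round(4),"along",((X-e)@ax).round(4))
for n in("top0",):
    f=load(n)
t0=load("side0")
print("spindle tip side proj",proj(t0,[.5505,.230,.109]),"rib crest",proj(t0,[.5505+.020,.230-.0016,.094]))
g=t0["frame"][155:200,205:275];print("crop1: tip seen", 205+(550-390)*70/390,155+(360-320)*45/240)
```

```text
top4 [  2   2  15  12 127] (np.float64(180.86614173228347), np.float64(107.88976377952756)) ball [0.706  0.2167 0.1939] expected [0.703  0.2158 0.1939] along 0.0029
side4 [ 3  4  9  8 45] (np.float64(272.55555555555554), np.float64(132.4)) ball [0.7033 0.212  0.1939] expected [0.703  0.2158 0.1939] along 0.0006
spindle tip side proj [233.43364598 162.53091925] rib crest [238.71512401 165.23540137]
crop1: tip seen 233.71794871794873 162.5
```

Spindle tip agrees within 0.3 px and the ball within 3 mm, against ±5 mm clearance. Lowering.

Emit:
jog_arm(targets=[{"offset":[0.05,0.3,0.025],"turn":[0,0,0]},{"offset":[0,0.5,0],"turn":[0,0,0]},{"offset":[0,0.4,0],"turn":[0,0,0]},{"offset":[0,0.3,0],"turn":[0,0,0]},{"offset":[0,0.2,0],"turn":[0,0,0]},{"offset":[0,0.2,0],"turn":[0,0,0]},{"offset":[0,0.1,0],"turn":[0,0,0]},{"offset":[0,0,0],"turn":[0,0,0]},{"offset":[0,0,0],"turn":[0,0,0]}])

```text
time_s: 7.15
tool_pos: [0.5713, 0.23, 0.1024]
tcp_rot: [-1.246, -1.151, 1.15]
force: [1.1, 0.5, -2.4]
width: 0.592
```

```bash
python3 d.py .5702 .2285 .071 -4.5 side5 110 210 190 310
```

```text
7.15 [0.5713 0.23   0.1024] [ 1.1  0.5 -2.4] [ 0.02 -0.02  0.02] 0.592265300507038 q6 -1.1277176412084415
turn [ 0.007 -0.005  0.004] off after [-0.039  0.785  0.024]
```

View pics/side5.png

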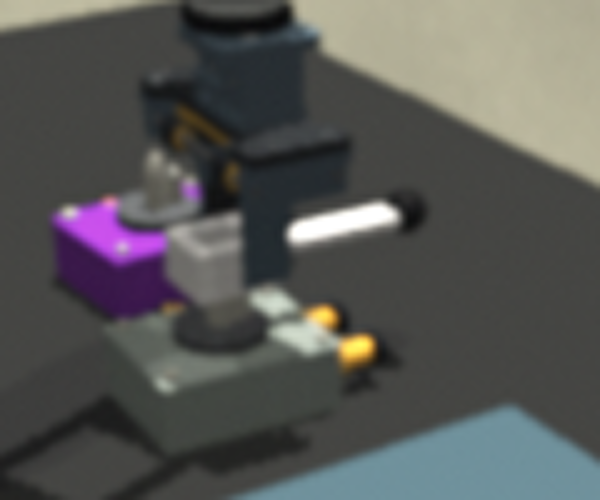

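The lever has entered the spindle: the hub's underside is about 12 mm below the tip, with hardly any force. Continuing gently with the small correction.

Emit:
jog_arm(targets=[{"offset":[-0.04,0.05,0.02],"turn":[0,0,0]},{"offset":[0,0.1,0],"turn":[0,0,0]},{"offset":[0,0.1,0],"turn":[0,0,0]},{"offset":[0,0.1,0],"turn":[0,0,0]},{"offset":[0,0,0],"turn":[0,0,0]},{"offset":[0,0,0],"turn":[0,0,0]}])

```text
time_s: 7.7
tool_pos: [0.5697, 0.2285, 0.0874]
tcp_rot: [-1.245, -1.15, 1.152]
force: [0.5, 1.3, -4.4]
width: 0.591
```

```bash
python3 d.py .5702 .2285 .071 -4.5
```

```text
7.7 [0.5697 0.2285 0.0874] [ 0.5  1.3 -4.4] [-0.03 -0.05 -0.01] 0.5907193618211972 q6 -1.1295200077166947
turn [-0.008 -0.002 -0.003] off after [ 0.002  0.411 -0.011]
```

Now 12 mm below the rib crest with no resistance. Going the rest of the way.

Emit:
jog_arm(targets=[{"offset":[0,0.1,0],"turn":[0,0,0]},{"offset":[0,0.1,0],"turn":[0,0,0]},{"offset":[0,0.1,0],"turn":[0,0,0]},{"offset":[0,0.06,0],"turn":[0,0,0]},{"offset":[0,0.03,0],"turn":[0,0,0]},{"offset":[0,0.02,0],"turn":[0,0,0]},{"offset":[0,0,0],"turn":[0,0,0]},{"offset":[0,0,0],"turn":[0,0,0]}])

```text
time_s: 8.37
tool_pos: [0.5701, 0.2286, 0.0717]
tcp_rot: [-1.245, -1.151, 1.151]
force: [0.0, 0.6, -3.4]
width: 0.591
```

```bash
python3 d.py .5702 .2285 .071 -4.5 side6 110 210 190 310
```

```text
8.3667 [0.5701 0.2286 0.0717] [ 0.   0.6 -3.4] [ 0.05 -0.01  0.06] 0.5914498214541062 q6 -1.1295459099082137
turn [ 0.002 -0.002  0.002] off after [-0.002  0.016 -0.003]
```

View pics/side6.png

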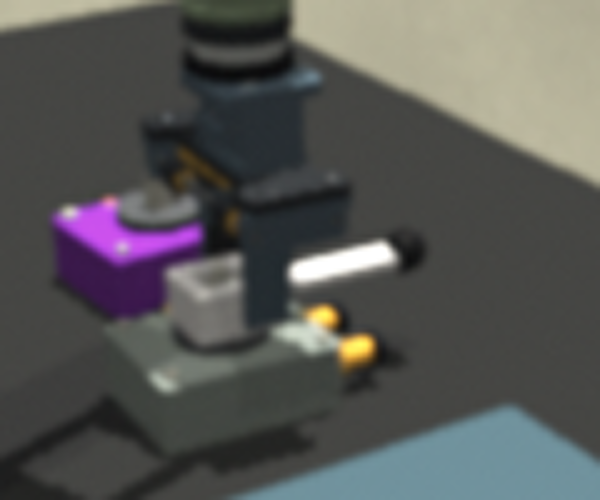

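The hub is almost on the collar, but the force still shows the full lever weight (−3.4 N), so it isn't touching yet. I'll press in tiny steps until it seats.

Emit:
jog_arm(targets=[{"offset":[0,0.02,0],"turn":[0,0,0]},{"offset":[0,0.02,0],"turn":[0,0,0]},{"offset":[0,0.02,0],"turn":[0,0,0]},{"offset":[0,0,0],"turn":[0,0,0]},{"offset":[0,0,0],"turn":[0,0,0]}])

```text
time_s: 8.83
tool_pos: [0.5703, 0.2286, 0.0711]
tcp_rot: [-1.246, -1.152, 1.15]
force: [-1.8, -0.7, 6.0]
width: 0.59
```

Emit:
jog_arm(targets=[{"offset":[0,0.03,0],"turn":[0,0,0]},{"offset":[0,0,0],"turn":[0,0,0]},{"offset":[0,0,0],"turn":[0,0,0]}])

```text
time_s: 9.08
tool_pos: [0.5703, 0.2287, 0.0711]
tcp_rot: [-1.246, -1.153, 1.15]
force: [-3.5, -0.8, 13.7]
width: 0.591
```

Solid seat: 14 N with no further travel, and TCP z 0.0711 = 65 mm seat + 6 mm grasp height. Easing off the press, opening and retreating straight up.

Emit:
jog_arm(targets=[{"offset":[0,-0.06,0],"turn":[0,0,0]},{"offset":[0,0,0],"turn":[0,0,0]},{"offset":[0,0,0],"turn":[0,0,0]}])

```text
time_s: 9.33
tool_pos: [0.5705, 0.2287, 0.0711]
tcp_rot: [-1.246, -1.152, 1.15]
force: [-0.1, -1.0, 4.6]
width: 0.593
```

Emit:
jog_arm(targets=[{"offset":[0,0,0],"turn":[0,0,0]},{"offset":[0,0,0],"turn":[0,0,0]},{"offset":[0,0,0],"turn":[0,0,0]},{"offset":[0,0,0],"turn":[0,0,0]},{"offset":[0,0,0],"turn":[0,0,0]},{"offset":[0,0,0],"turn":[0,0,0]},{"offset":[0,0,0],"turn":[0,0,0]},{"offset":[0,0,0],"turn":[0,0,0]}], claw=0)

```text
time_s: 10.0
tool_pos: [0.57, 0.2285, 0.0703]
tcp_rot: [-1.245, -1.151, 1.151]
force: [0.3, 0.7, -0.1]
width: 1.001
```

Emit:
jog_arm(targets=[{"offset":[0,-0.2,0],"turn":[0,0,0]},{"offset":[0,-0.5,0],"turn":[0,0,0]},{"offset":[0,-0.8,0],"turn":[0,0,0]},{"offset":[0,-0.9,0],"turn":[0,0,0]},{"offset":[0,-0.9,0],"turn":[0,0,0]},{"offset":[0,-0.5,0],"turn":[0,0,0]},{"offset":[-0.4,0,0.2],"turn":[0,0,0]},{"offset":[-0.8,0,0.4],"turn":[0,0,0]},{"offset":[-0.8,0,0.4],"turn":[0,0,0]},{"offset":[-0.8,0,0.4],"turn":[0,0,0]},{"offset":[-0.8,0,0.4],"turn":[0,0,0]},{"offset":[-0.8,0,0.4],"turn":[0,0,0]},{"offset":[-0.8,0,0.4],"turn":[0,0,0]},{"offset":[-0.4,0,0.2],"turn":[0,0,0]},{"offset":[0,0,0],"turn":[0,0,0]},{"offset":[0,0,0],"turn":[0,0,0]}])

```text
time_s: 11.33
tool_pos: [0.4408, 0.0137, 0.2232]
tcp_rot: [-1.247, -1.151, 1.148]
force: [0.1, 0.4, -0.4]
width: 0.996
```

Run:
```python
from h import *
from bench import arm
f=arm.grab_frame("top");s=arm.grab_frame("side")
im=np.hstack([cv2.resize(f["frame"][110:220,140:230],(400,489),interpolation=cv2.INTER_CUBIC),cv2.resize(s["frame"][120:210,195:269],(400,489),interpolation=cv2.INTER_CUBIC)])
cv2.imwrite("pics/fin.png",im[:,:,::-1])
P=cloud(f);a=np.radians(-4.5);d=np.array([np.cos(a),np.sin(a)]);n=np.array([-d[1],d[0]]);q=P-np.array([.5505,.230,0])
x,y,z=q[...,:2]@d,q[...,:2]@n,q[...,2]
hub=(abs(y)<.025)&((x>-.026)&(x<-.017)|(x>.032)&(x<.038));ar=(abs(y)<.009)&(x>.06)&(x<.13)
print("hub top z",np.median(z[hub]).round(4),hub.sum(),"expect .101; arm z",np.median(z[ar]).round(4))
for nm,k in(("front",(x>.032)&(x<.038)),("back",(x>-.026)&(x<-.018))):print(nm,np.median(z[k&(abs(y)<.025)]).round(4))
```

```text
hub top z 0.1012 103 expect .101; arm z 0.0903
front 0.1012
back 0.1011
```

View pics/fin.png

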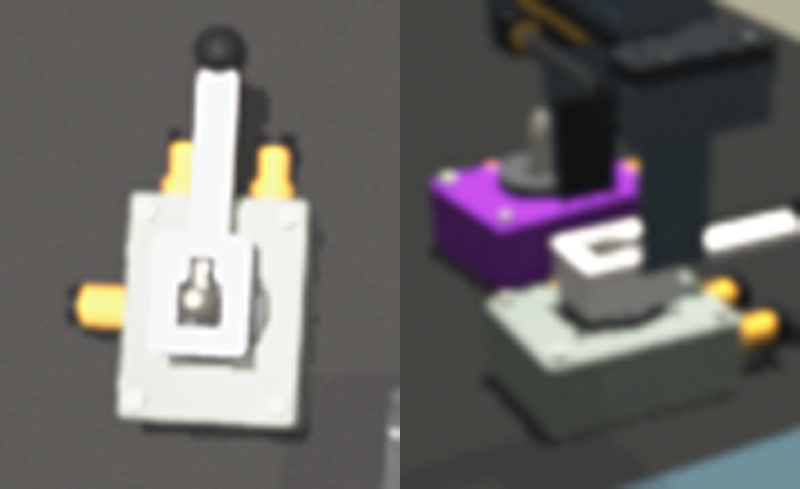

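The final picture shows the lever home. The spindle and rib sit inside the keyed bore at crop (200,290), the arm lies along the rib, and the hub top is level at 101 mm front and back (expected 101). The gripper is well clear, so I'm handing in.

```bash
python3 -c "
from bench import arm
print(arm.sense()['time_s'],arm.close_job())"
```

```text
the job is handed in; nothing more can be done
11.4333 None
```

The keyed lever is on the grey manifold's spindle, fully home, and the job was handed in at 11.4 s of the 43 s allowed. I gripped it by the hub's flats, turned it to the rib at about −4.5°, and lowered it until it sat. I pressed it to 14 N with no further travel before letting go.

- **Fit:** after release, the hub top measured 101.2 mm at the front and 101.1 mm at the back, against 101 mm expected. The picture shows the spindle and rib inside the bore, with the arm along the rib.
- **Robot:** the gripper is well clear and reads almost no force.
- **Plain lever:** the arm never went near it, but I didn't check it again in the last pictures.
- **Refused move:** one move call was refused because of a missing field, and nothing moved.
- **Disagreement:** before lowering, the two camera views differed by 2–5 mm on the ball's position. The lever still went on with no resistance until it reached the seat.

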